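# Find the switch that still snaps and fit it

### The arm

A 6-joint arm with a two-finger parallel gripper is mounted at the origin on a cart in front of the work surface, level with it; the furniture and walls round the work are solid. World frame = base frame: x ahead of the robot, y to its left, z up, the work surface at z = 0. Lengths are in m, angles in rad, forces in N, time in s.
With the tool pointing down it reaches from about 0.325 to 0.9 m from the base axis. Payload 6.1 kg.
Tool frame: the origin (TCP) lies at the very end of the fingers, on their centre line; the grasp point (between the pads) lies 19 mm behind it; z points along the fingers, y is the line along which they close (so a half turn about z gives the same grasp; the last joint's range is limited). The gripper opens to 87 mm and grips with 3 to 60 N. Pads are 19 mm wide; open, the fingers measure 117 mm over their backs; the gripper's body (75 mm by 190 mm) begins 51 mm behind the grasp point.
Start: joints at [1.045, 0.22, 1.526, -0, 1.395, -0.126], TCP at [0.243, 0.576, 0.223] pointing down, gripper open.
Joint ranges: [-2.98, 2.98], [-0.91, 2.08], [0.09, 2.57], [-1.24, 4.39], [0.2, 2.65], [-2.68, 2.68]. Speed limits (rad/s): [2.57, 2.57, 3.01, 3.14, 3.14, 3.14].

### API

Orientations are given as [roll, pitch, yaw] about the fixed x, y, z axes, in that order (R = Rz(yaw) Ry(pitch) Rx(roll)).
In Python, from workcell import robot, imaging gives the robot as it stands. The module is installed in compiled form; this text tells all that it offers.
- The arm moves only by the tool carry_out, never from a script. Its argument "targets" is one flat list of numbers, 6 for each row, row after row: the shift along the tool's x, y, z in m, then the turn, a rotation vector about the tool's x, y, z in degrees. In form: [dx, dy, dz, ax, ay, az, dx, dy, dz, ax, ay, az, ...]. A call has 1 to 10 rows; each row shifts and turns the commanded pose from where the row before left it, along the tool's axes as they then stand; what a row does not reach is not made up. A row lasts 1/12 s, in which the tool goes at most 41.7 mm and 7.16 degrees, less where a joint would pass 70% of its speed; a pose out of reach is approached as far as the arm can. A call is refused whole if a number of a shift passes 0.0417 or a number of a turn 7.16, either way. A call with a gripper value outside its range is refused whole. "grip" is the opening, from 0 (shut) to 1 (fully open), set as the call begins (left out, the last holds). The fingers move at their own pace and stop on an object; the grip force is fixed at half the most. Time passes only in rows, so rows that do not move let the fingers close. It gives the time, the measured TCP pose, the force, the opening and the grip force at its end, in the units of the state.
- robot.get_obs(): the state, without advancing time (a new reading comes with each control period).
- imaging.grab_frame(name): name is "scene" or "side" or "wrist"; returns a dict with "frame" (420x560x3 uint8, red, green, blue), "range_z" (420x560 float32, m along the optical axis (not along the pixel's ray), 0 where there is no reading), "vertical_fov" (degrees; the focal length in pixels is half the picture's height over the tangent of half this angle, whatever the lens; pixels are square), "cx", "cy" (the principal point, pixels), "distortion" ([k1, k2, p1, p2, k3] as OpenCV has them; the pictures are not rectified), "origin" and "attitude" of the camera in the world. Camera axes: x right, y up, looking along -z (the intrinsics and any distortion apply to the point x, -y, -z); pixel columns grow to the right and rows downward; lengths in m; the calibration is good to about 2 mm. A picture is of the moment at which its call begins.
- robot.job_done(): hands the job in; it is judged then, once.
The state is a dict: "t": time; "q": joint angles; "dq": joint speeds; "effort": joint torques, N m; "tcp_pos": TCP position; "tool_rot": TCP orientation; "ft_force": force on the tool from outside, world axes, zero at the start; "torque": the same for the moment, N m; "grip_width": opening from 0.0 (shut) to 1.0 (fully open); "grasp_force": force on a finger pad.
Only numpy, scipy, OpenCV 4.12 (cv2) and the standard library are available. Lean on these libraries where they do the work, as an engineer would, in place of code of your own. Each camera call takes 0.05 s, during which the arm holds its last target. There are 200 camera calls.

### The job

Only one of the three loose push switches on the bench still has its snap; the other two have gone soft. Press their caps one at a time, gently and right down, until you feel which one breaks over with a snap; then set that switch upright and fully home in the empty square nest of the grey panel, and press its cap gently right down once more there to make sure of it. Leave the soft switches standing where they are, and do not disturb the pipe tee and the small tin lying between them.

Things in the scene. Friction and masses are not known exactly. Their poses are not given: they have to be found in the camera images.
- switch_a_mid (a point): Centre of one of three loose push switches that look exactly alike (which of them snaps is to be felt). Each is an upright black square block 32 x 32 mm in plan and 40 mm tall, standing on its underside, 0.09 kg or so; this point is its middle, 20 mm above the underside; z up, x and y square to the sides of the block.
- switch_b_mid (a point): Centre of one of three loose push switches that look exactly alike (which of them snaps is to be felt). Each is an upright black square block 32 x 32 mm in plan and 40 mm tall, standing on its underside, 0.09 kg or so; this point is its middle, 20 mm above the underside; z up, x and y square to the sides of the block.
- switch_c_mid (a point): Centre of one of three loose push switches that look exactly alike (which of them snaps is to be felt). Each is an upright black square block 32 x 32 mm in plan and 40 mm tall, standing on its underside, 0.09 kg or so; this point is its middle, 20 mm above the underside; z up, x and y square to the sides of the block.
- cap_a: Grey round cap of switch_a, 17 mm across; this point: its top, 12 mm above the block, 52 above the underside. Goes down 6.5 mm to a hard stop, springs back. Moves from 0.8 N. Snapping switch: resistance climbs to about 5 N at 3 mm (breakover), then falls, under 2 N at the stop. Soft ones: climbs evenly to 4 to 5.5 N at the stop. Beyond the stop force shoots up; over 20 N damages a cap.
- cap_b: Grey round cap of switch_b, 17 mm across; this point: its top, 12 mm above the block, 52 above the underside. Goes down 6.5 mm to a hard stop, springs back. Moves from 0.8 N. Snapping switch: resistance climbs to about 5 N at 3 mm (breakover), then falls, under 2 N at the stop. Soft ones: climbs evenly to 4 to 5.5 N at the stop. Beyond the stop force shoots up; over 20 N damages a cap.
- cap_c: Grey round cap of switch_c, 17 mm across; this point: its top, 12 mm above the block, 52 above the underside. Goes down 6.5 mm to a hard stop, springs back. Moves from 0.8 N. Snapping switch: resistance climbs to about 5 N at 3 mm (breakover), then falls, under 2 N at the stop. Soft ones: climbs evenly to 4 to 5.5 N at the stop. Beyond the stop force shoots up; over 20 N damages a cap.
- nest (a point): Centre of the floor of the empty nest: a square pocket 35 x 35 mm, 12 mm deep, chamfered 1.5 mm, in the grey panel fixed to the bench (94 x 136 x 16 mm; what else is on it stands under 4 mm proud). This point is 4 mm above the bench; x, y square to the pocket's walls. A switch fits in any of its four quarter turns; seated, its middle is 20 mm above this point and 28 mm of the block stand out.
- union_tee: White plastic pipe tee, 38 x 54 x 15 mm, loose between the switches; a bystander. Origin at its underside.
- gasket_box: Small grey steel tin, 49 x 69 x 20 mm, loose between the switches; a bystander. Origin at its underside.
There are look-alikes about, which are no part of the job. What is shaped like the part that bears switch_a_mid but turquoise or yellow is not meant.

How it is judged:
By the outcome, as a careful person would: the job done as asked, in the order asked, and still so for the second after the job is handed in, with the robot touching nothing.
It also fails if it takes over 64 s, if anything falls off the work surface, if the arm or the gripper's body presses on something with over 40 N, if the wrist force passes 120 N, or if a joint passes its speed limit or range.

## Working session

There is one attempt and no reset: what is moved stays moved. The work goes in short steps, Python scripts to look and compute and a tool call to move; the robot and the scene stay as the last step left them, time stands still between calls to the robot, and variables do not carry over. Pictures are saved under pics/ and viewed, at most 10 in all, crops included, and the job is handed in when it is done.

Besides the shell and the picture viewer there is one more tool, called after "Call:" as name(argument=value, ...) on one line, values as JSON. carry_out: Moves the arm, as the interface text tells. Its arguments: {"type":"object","properties":{"targets":{"type":"array"},"grip":{"type":"number"}},"required":["targets"]}

```bash
mkdir -p pics
cat > h.py <<'E'
import numpy as np, cv2
from workcell import robot, imaging
def cam(f):
    h,w=f["frame"].shape[:2]; F=h/2/np.tan(np.radians(f["vertical_fov"])/2)
    K=np.array([[F,0,f["cx"]],[0,F,f["cy"]],[0,0,1.]]); return K,np.array(f["distortion"],float)
def rot(a):
    a=np.array(a,float)
    if a.shape==(3,3): return a
    from scipy.spatial.transform import Rotation as R
    return R.from_euler('xyz',a).as_matrix() if a.size==3 else R.from_quat(a).as_matrix()
def rays(f,px):
    K,d=cam(f); u=cv2.undistortPoints(np.array(px,float).reshape(-1,1,2),K,d).reshape(-1,2)
    return np.c_[u[:,0],-u[:,1],-np.ones(len(u))]@rot(f["attitude"]).T   # unit depth
def plane(f,px,z):
    r=rays(f,px); o=np.array(f["origin"]); return o+r*((z-o[2])/r[:,2])[:,None]
def cloud(f):
    h,w=f["frame"].shape[:2]; v,u=np.mgrid[:h,:w]
    P=np.array(f["origin"])+rays(f,np.c_[u.ravel(),v.ravel()])*f["range_z"].reshape(-1,1)
    P=P.reshape(h,w,3); P[f["range_z"]==0]=np.nan; return P
def save(f,n): cv2.imwrite(f"pics/{n}.png",f["frame"][...,::-1])
E
python3 - <<'E'
from h import *
o=robot.get_obs(); print(o)
fs=[]
for n in("scene","side","wrist"):
    f=imaging.grab_frame(n); fs.append(f["frame"][...,::-1]); print(n,f["origin"],f["attitude"],f["vertical_fov"],f["cx"],f["cy"],f["distortion"]); np.save(n,f,allow_pickle=True)
    cv2.imwrite(f"pics/{n}0.png",f["frame"][...,::-1])
E
```

```text
{'t': 0.0, 'q': array([ 1.04487028e+00,  2.21268101e-01,  1.52761677e+00, -2.00151810e-06,
        1.39466957e+00, -1.26095349e-01]), 'dq': array([-0.00104919, -0.00069944,  0.00030297, -0.00188741, -0.00324722,
       -0.00156963]), 'effort': array([-6.36031036e-04, -4.94609964e+01, -3.87380397e+01,  6.98092394e-02,
        5.70708455e-02, -1.85722893e-04]), 'tcp_pos': array([0.24297792, 0.57516524, 0.22140825]), 'tool_rot': array([-3.13964619e+00, -2.44763170e-04,  2.74176207e+00]), 'ft_force': array([0.33338574, 0.03883799, 0.3589226 ]), 'torque': array([ 0.02638956, -0.00891493,  0.0146441 ]), 'grasp_force': 0.0, 'grip_width': 1.0018119659676739}
scene [ 0.17489858 -0.73254436  0.61678827] [ 0.95441743  0.00656901 -0.43799027] 48.49032875787252 278.02443942137813 216.85160865628583 [-0.15241643  0.          0.          0.          0.        ]
side [0.0818286  0.80567585 0.40913578] [ 1.20266103 -0.00817488 -2.67368445] 46.95148606424908 276.22571240870974 204.1407768392204 [-0.00551494  0.          0.          0.          0.        ]
wrist [0.17819672 0.60238134 0.38342141] [-0.25903799  0.0018335   1.17203015] 70.74124140835731 274.8249332136801 207.26637283686185 [-0.00836853  0.          0.          0.          0.        ]
```

View pics/scene0.png

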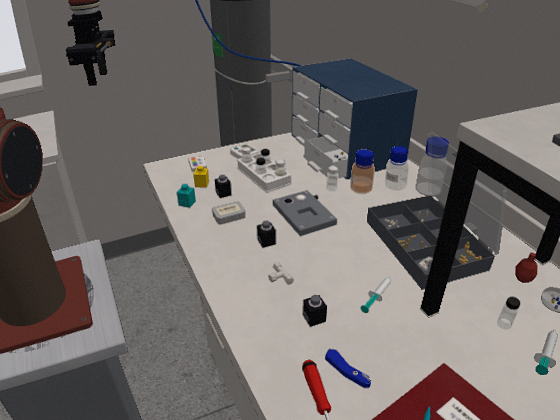

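View pics/side0.png

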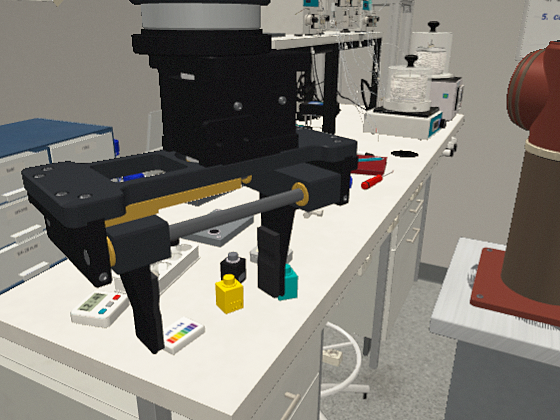

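View pics/wrist0.png

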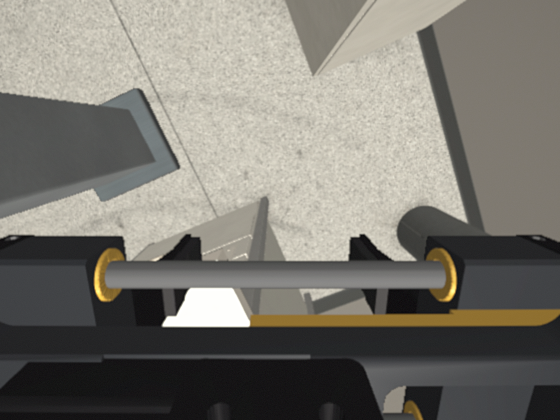

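The scene view shows black switches at about (223,186), (266,233) and (315,309), the tin at (229,212), the tee at (281,272) and the grey panel around (305,212). Yellow and turquoise decoys are at (201,176) and (186,195). The side view shows the gripper over the far end of the bench, and the wrist view shows floor only.

Run:
```python
from h import *
f=np.load("scene.npy",allow_pickle=True).item(); P=cloud(f); g=f["frame"]
print("bench z",np.nanmedian(P[240:260,320:350,2]))
for n,(u,v) in dict(far=(223,186),mid=(266,233),near=(315,309)).items():
    S=P[v-25:v+25,u-22:u+22]; z=S[...,2]; 
    cap=S[(z>.047)&(z<.06)]; top=S[(z>.037)&(z<.0425)]; a=S[(z>.008)&(z<.06)]
    print(n,"cap",len(cap),np.median(cap,0),"top",len(top), top.mean(0))
    r=cv2.minAreaRect((top[:,:2]*1000).astype(np.float32)); print("  toprect",r, "box",a.min(0),a.max(0))
S=P[185:240,265:345].reshape(-1,3); m=(S[:,2]>.012)&(S[:,2]<.019)
print("panel",cv2.minAreaRect((S[m][:,:2]*1000).astype(np.float32)))
c=cv2.resize(g[170:250,250:350],None,fx=7,fy=7,interpolation=cv2.INTER_CUBIC); cv2.imwrite("pics/panel.png",c[...,::-1])
for n,(u0,u1,v0,v1) in dict(tin=(208,248,198,224),tee=(266,296,260,288)).items():
    S=P[v0:v1,u0:u1].reshape(-1,3); m=(S[:,2]>.006)&(S[:,2]<.025); print(n,cv2.minAreaRect((S[m][:,:2]*1000).astype(np.float32)))
```

```text
bench z -0.0005937603641562594
far cap 34 [0.45877643 0.20536261 0.05005077] top 98 [0.45229684 0.21880811 0.03984684]
  toprect ((451.73223876953125, 232.80990600585938), (35.083045959472656, 93.94346618652344), 17.325557708740234) box [0.40569871 0.08955591 0.00805556] [0.54914544 0.37197006 0.05427218]
mid cap 41 [ 0.47959671 -0.01717488  0.05084115] top 107 [ 0.47704383 -0.01978018  0.03940426]
  toprect ((479.5643615722656, -15.5361328125), (32.6772346496582, 31.933273315429688), 83.5666732788086) box [ 0.46257237 -0.03266628  0.00803454] [0.5656469  0.09501391 0.0546897 ]
near cap 67 [ 0.46495073 -0.2502686   0.05054397] top 167 [ 0.46330356 -0.25308234  0.0389782 ]
  toprect ((465.6561279296875, -249.83038330078125), (33.82724380493164, 32.41529083251953), 86.282958984375) box [ 0.44826483 -0.26679317  0.00809273] [ 0.48184844 -0.23252958  0.05262035]
panel ((598.912353515625, 40.408851623535156), (219.811767578125, 173.67825317382812), 67.8998794555664)
tin ((440.2058410644531, 109.63436889648438), (54.08609390258789, 69.1465835571289), 89.74593353271484)
tee ((454.4158630371094, -125.94530487060547), (35.82331466674805, 54.59274673461914), 4.442867279052734)
```

View pics/panel.png

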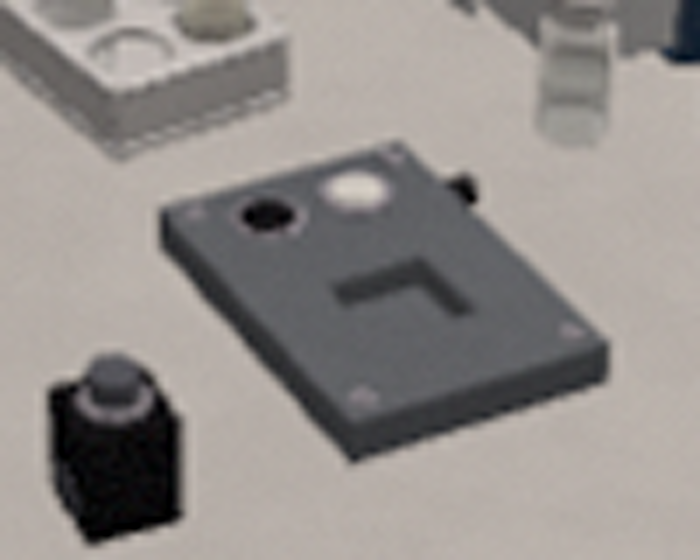

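The panel crop shows the empty nest as a dark L: its far corner is near crop (418,258) and its wall ends are at (333,295) and (472,312). The nest's scene pixel is about (307,213). I'm heading above the far switch with the gripper shut, then taking a close look.

Call:
carry_out(targets=[-0.0286, -0.0215, 0.002, 0, 0, 0, -0.0286, -0.0215, 0.002, 0, 0, 0, -0.0286, -0.0215, 0.002, 0, 0, 0, -0.0286, -0.0215, 0.002, 0, 0, 0, -0.0286, -0.0215, 0.002, 0, 0, 0, -0.0286, -0.0215, 0.002, 0, 0, 0, -0.0286, -0.0215, 0.002, 0, 0, 0, -0.0286, -0.0215, 0.002, 0, 0, 0, -0.0286, -0.0215, 0.002, 0, 0, 0, -0.0286, -0.0215, 0.002, 0, 0, 0], grip=0)

```text
t: 0.98
tcp_pos: [0.4234, 0.2647, 0.2023]
tool_rot: [-3.142, -0.0, 2.742]
ft_force: [0.2, 0.2, -0.6]
grip_width: 0.324
grasp_force: 0.0
```

Call:
carry_out(targets=[-0.0286, -0.0215, 0.015, 0, 0, 0, -0.0286, -0.0215, 0.015, 0, 0, 0, 0, 0, 0.02, 0, 0, 0, 0, 0, 0, 0, 0, 0, 0, 0, 0, 0, 0, 0])

```text
t: 1.4
tcp_pos: [0.4578, 0.204, 0.1514]
tool_rot: [-3.14, -0.003, 2.741]
ft_force: [0.2, -0.1, 0.5]
grip_width: 0.02
grasp_force: 0.0
```

Run:
```python
from h import *
o=robot.get_obs(); print(o["t"],o["tcp_pos"],o["tool_rot"],o["ft_force"],o["grip_width"])
f=imaging.grab_frame("wrist"); np.save("wr1",f,allow_pickle=True); save(f,"wr1")
f=np.load("scene.npy",allow_pickle=True).item()
c=np.array([[333,295],[418,258],[472,312],[162,212],[398,145],[608,345],[355,445]])/7+[250,170]
Q=plane(f,c-.5,.016); print(Q.round(4)); print([round(float(np.degrees(np.arctan2(*(Q[j]-Q[i])[1::-1]))),1) for i,j in((0,1),(1,2),(3,4),(4,5),(5,6),(6,3))])
P=cloud(f).reshape(-1,3); m=(P[:,2]>.075)&(P[:,2]<.4)&(P[:,0]>.4)&(abs(P[:,1]-.05)<.2); 
h,_,_=np.histogram2d(P[m,0],P[m,1],[np.arange(.4,.95,.05),np.arange(-.15,.26,.05)]); print(h.astype(int))
```

```text
1.4 [0.45782187 0.20397998 0.15142609] [-3.13976275e+00 -2.97842950e-03  2.74060828e+00] [ 0.1788579  -0.13289838  0.51059268] 0.01954220626279136
[[ 0.5785  0.0369  0.016 ]
 [ 0.6135  0.0439  0.016 ]
 [ 0.6144  0.0091  0.016 ]
 [ 0.549   0.1055  0.016 ]
 [ 0.6404  0.1086  0.016 ]
 [ 0.6445 -0.0256  0.016 ]
 [ 0.5482 -0.0373  0.016 ]]
[11.3, -88.4, 2.0, -88.2, -173.1, 89.7]
[[  0   0   0   0   0   0   0   0]
 [  0   0   0   0   0   0   0   0]
 [  0   0   0   0   0   0   0   0]
 [  0   0   0   0   0   0   0   0]
 [  0   0   0   0   0   0   0   0]
 [  0   0   0   0   0   0   0   0]
 [  0   0   0   0   0   0   0   2]
 [  0   0   0   0 281 769 709 600]
 [346 276   0  30  48 845 132 122]
 [242 418  24 160  59 811 139 128]]
```

View pics/wr1.png

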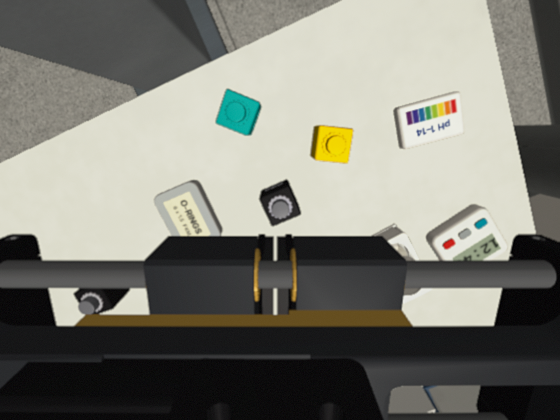

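The wrist view shows the far switch at about (280,202) with its cap at (281,207), the tin at (187,210), and the mid switch at (95,300) beside the gripper. I'm measuring the cap centre and block edge angle now.

```bash
cat >> h.py <<'E'
def switch(f,u,v,w=40):
    """cap centre (grey disc top, z=.052) and block top rect at z=.04, from a frame near pixel u,v"""
    P=cloud(f); z=P[...,2]; m=np.zeros(z.shape,bool); m[max(v-w,0):v+w,max(u-w,0):u+w]=1
    out={}
    for n,lo,hi in(("cap",.046,.058),("top",.030,.058)):
        b=(m&(z>lo)&(z<hi)).astype(np.uint8); k,l,s,c=cv2.connectedComponentsWithStats(b)
        i=1+np.argmax(s[1:,4]); cs,_=cv2.findContours((l==i).astype(np.uint8),0,2); ct=max(cs,key=cv2.contourArea)
        if n=="cap":
            px=cv2.minEnclosingCircle(ct); q=P[l==i]; out["cap"]=plane(f,[px[0]],.052)[0]; out["capcloud"]=np.median(q,0); out["px"]=px
        else:
            q=P[(l==i)&(z>.034)&(z<.044)]; out["rect"]=cv2.minAreaRect((q[:,:2]*1000).astype(np.float32))
    return out
E
python3 - <<'E'
from h import *
f=np.load("wr1.npy",allow_pickle=True).item()
for k,v in switch(f,281,203).items(): print(k,v)
E
```

```text
cap [0.45943481 0.20740136 0.052     ]
capcloud [0.45956478 0.20736091 0.05153513]
px ((279.6276550292969, 208.81915283203125), 9.202387809753418)
rect ((460.2273254394531, 207.0607452392578), (32.16288757324219, 32.08488464355469), 1.0301156044006348)
```

Call:
carry_out(targets=[0, 0.002, 0.022, 0, 0, 0, 0, 0.002, 0.024, 0, 0, 0, 0, 0, 0.024, 0, 0, 0, 0, 0, 0.018, 0, 0, 0, 0, 0, 0.006, 0, 0, 0, 0, 0, 0, 0, 0, 0, 0, 0, 0, 0, 0, 0])

```text
t: 2.03
tcp_pos: [0.4611, 0.2091, 0.0599]
tool_rot: [3.141, 0.001, 2.743]
ft_force: [0.1, 0.3, -0.0]
grip_width: 0.01
grasp_force: 0.0
```

Call:
carry_out(targets=[0, 0, 0.001, 0, 0, 0, 0, 0, 0.001, 0, 0, 0])

```text
t: 2.2
tcp_pos: [0.4619, 0.2088, 0.0584]
tool_rot: [3.14, 0.003, 2.742]
ft_force: [-0.5, 0.1, 1.7]
grip_width: 0.007
grasp_force: 0.0
```

Call:
carry_out(targets=[0, 0, 0.001, 0, 0, 0, 0, 0, 0, 0, 0, 0])

```text
t: 2.37
tcp_pos: [0.461, 0.2083, 0.0561]
tool_rot: [3.141, 0.001, 2.742]
ft_force: [-0.5, -0.2, 1.1]
grip_width: 0.011
grasp_force: 0.0
```

Call:
carry_out(targets=[0, 0, 0.001, 0, 0, 0, 0, 0, 0, 0, 0, 0])

```text
t: 2.53
tcp_pos: [0.4606, 0.2081, 0.0546]
tool_rot: [3.142, 0.0, 2.742]
ft_force: [-0.7, 0.4, -0.1]
grip_width: 0.007
grasp_force: 0.0
```

Call:
carry_out(targets=[0, 0, 0.001, 0, 0, 0, 0, 0, 0, 0, 0, 0])

```text
t: 2.7
tcp_pos: [0.4604, 0.2081, 0.0533]
tool_rot: [-3.141, -0.0, 2.742]
ft_force: [-0.1, -0.3, 0.3]
grip_width: 0.003
grasp_force: 0.0
```

Call:
carry_out(targets=[0, 0, 0.001, 0, 0, 0, 0, 0, 0, 0, 0, 0])

```text
t: 2.87
tcp_pos: [0.4606, 0.2081, 0.0524]
tool_rot: [3.142, 0.0, 2.742]
ft_force: [0.2, 0.2, 0.7]
grip_width: 0.005
grasp_force: 0.3
```

Call:
carry_out(targets=[0, 0, 0.001, 0, 0, 0, 0, 0, 0, 0, 0, 0])

```text
t: 3.03
tcp_pos: [0.4606, 0.2081, 0.0515]
tool_rot: [3.142, 0.0, 2.742]
ft_force: [-0.6, 0.2, 1.6]
grip_width: 0.006
grasp_force: 0.7
```

Call:
carry_out(targets=[0, 0, 0.001, 0, 0, 0, 0, 0, 0, 0, 0, 0])

```text
t: 3.2
tcp_pos: [0.4606, 0.2082, 0.0506]
tool_rot: [3.142, 0.0, 2.742]
ft_force: [-0.6, -1.0, 3.4]
grip_width: 0.003
grasp_force: 1.0
```

Call:
carry_out(targets=[0, 0, 0.001, 0, 0, 0, 0, 0, 0, 0, 0, 0])

```text
t: 3.37
tcp_pos: [0.4607, 0.2081, 0.0496]
tool_rot: [3.142, 0.0, 2.742]
ft_force: [-0.8, -0.4, 2.8]
grip_width: 0.004
grasp_force: 1.3
```

Call:
carry_out(targets=[0, 0, 0.001, 0, 0, 0, 0, 0, 0, 0, 0, 0])

```text
t: 3.53
tcp_pos: [0.4607, 0.2082, 0.0486]
tool_rot: [3.141, 0.0, 2.742]
ft_force: [-0.4, -1.1, 3.1]
grip_width: 0.005
grasp_force: 1.7
```

Call:
carry_out(targets=[0, 0, 0.001, 0, 0, 0, 0, 0, 0, 0, 0, 0])

```text
t: 3.7
tcp_pos: [0.4607, 0.2081, 0.0476]
tool_rot: [3.142, 0.0, 2.742]
ft_force: [-0.7, -0.5, 3.4]
grip_width: 0.004
grasp_force: 2.0
```

Call:
carry_out(targets=[0, 0, 0.001, 0, 0, 0, 0, 0, 0, 0, 0, 0])

```text
t: 3.87
tcp_pos: [0.4606, 0.2082, 0.0466]
tool_rot: [3.141, 0.0, 2.742]
ft_force: [-0.9, -0.8, 4.8]
grip_width: 0.008
grasp_force: 2.3
```

Call:
carry_out(targets=[0, 0, 0.0005, 0, 0, 0, 0, 0, 0, 0, 0, 0])

```text
t: 4.03
tcp_pos: [0.4607, 0.2082, 0.0461]
tool_rot: [3.141, 0.0, 2.742]
ft_force: [-0.1, -1.3, 4.3]
grip_width: 0.004
grasp_force: 2.5
```

Call:
carry_out(targets=[0, 0, 0.0005, 0, 0, 0, 0, 0, 0, 0, 0, 0])

```text
t: 4.2
tcp_pos: [0.4607, 0.2082, 0.0459]
tool_rot: [3.141, 0.0, 2.742]
ft_force: [-1.5, -0.9, 7.3]
grip_width: 0.007
grasp_force: 3.1
```

The far switch is soft: its resistance climbed evenly to about 4.5 N and then met a hard stop. Next is the middle one, squaring the tool to the world axes on the way.

Call:
carry_out(targets=[0, 0, -0.02, 0, 0, 0, 0, 0, -0.03, 0, 0, -5.73, 0, 0, -0.03, 0, 0, -5.73, 0, 0, -0.026, 0, 0, -5.73, 0, 0, 0, 0, 0, -5.73])

```text
t: 4.62
tcp_pos: [0.4638, 0.2092, 0.1571]
tool_rot: [3.139, 0.009, -3.136]
ft_force: [0.4, -0.1, 0.1]
grip_width: 0.006
grasp_force: 0.0
```

Call:
carry_out(targets=[-0.0027, -0.032, 0, 0, 0, 0, -0.0027, -0.032, 0, 0, 0, 0, -0.0027, -0.032, 0, 0, 0, 0, -0.0027, -0.032, 0, 0, 0, 0, -0.0027, -0.032, 0, 0, 0, 0, -0.0027, -0.032, 0, 0, 0, 0, -0.0027, -0.032, 0, 0, 0, 0, 0, 0, 0, 0, 0, 0, 0, 0, 0, 0, 0, 0])

```text
t: 5.37
tcp_pos: [0.4792, -0.0171, 0.1509]
tool_rot: [3.141, -0.001, 3.138]
ft_force: [-0.3, -0.1, 0.1]
grip_width: 0.008
grasp_force: 0.0
```

Run:
```python
from h import *
o=robot.get_obs(); print(o["t"],o["tcp_pos"],o["tool_rot"],o["ft_force"],o["grip_width"])
f=imaging.grab_frame("wrist"); np.save("wr2",f,allow_pickle=True); save(f,"wr2")
K,d=cam(f); X=np.array([.480,-.016,.052])-f["origin"]; c=rot(f["attitude"]).T@X; u=K@(c*[1,-1,-1]); u=u[:2]/u[2]; print(u)
for k,v in switch(f,int(u[0]),int(u[1])).items(): print(k,v)
```

```text
5.3667 [ 0.47918399 -0.01709105  0.15092827] [ 3.14112052e+00 -8.49661668e-04  3.13822109e+00] [-0.25261793 -0.10785645  0.10064118] 0.007967923706381616
[276.23330081 209.56329938]
cap [ 0.47772968 -0.01378067  0.052     ]
capcloud [ 0.47781699 -0.01390418  0.05156444]
px ((278.6639404296875, 207.15573120117188), 9.23684024810791)
rect ((478.47393798828125, -13.771049499511719), (31.644027709960938, 32.31435012817383), 89.3582763671875)
```

View pics/wr2.png

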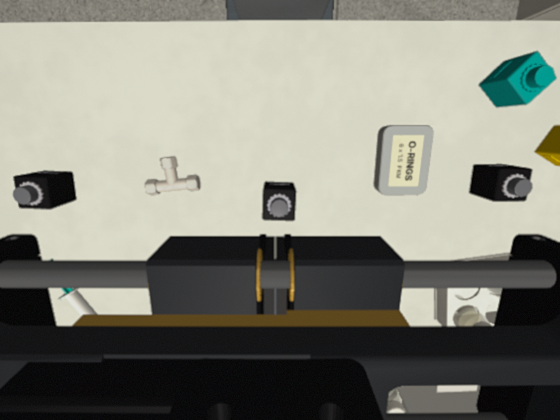

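The wrist view shows the mid switch at (279,202) squared to the tool, with the tee at (172,180), the tin at (404,160), and the near switch at the left edge (40,190). I'm pressing the mid one now.

Call:
carry_out(targets=[0.0007, 0.0017, 0.022, 0, 0, 0, 0.0007, 0.0016, 0.024, 0, 0, 0, 0, 0, 0.024, 0, 0, 0, 0, 0, 0.018, 0, 0, 0, 0, 0, 0.006, 0, 0, 0, 0, 0, 0.002, 0, 0, 0, 0, 0, 0, 0, 0, 0, 0, 0, 0, 0, 0, 0])

```text
t: 6.08
tcp_pos: [0.4791, -0.0122, 0.0567]
tool_rot: [-3.141, 0.002, -3.141]
ft_force: [0.9, -0.6, -0.1]
grip_width: 0.006
grasp_force: 0.0
```

Call:
carry_out(targets=[0, 0, 0.001, 0, 0, 0, 0, 0, 0.001, 0, 0, 0, 0, 0, 0, 0, 0, 0])

```text
t: 6.33
tcp_pos: [0.4786, -0.0126, 0.0542]
tool_rot: [-3.141, 0.001, -3.141]
ft_force: [-0.4, -0.3, -0.1]
grip_width: 0.006
grasp_force: 0.0
```

Call:
carry_out(targets=[0, 0, 0.001, 0, 0, 0, 0, 0, 0, 0, 0, 0])

```text
t: 6.5
tcp_pos: [0.4782, -0.0126, 0.0527]
tool_rot: [-3.142, 0.0, -3.142]
ft_force: [0.2, -0.0, 0.5]
grip_width: 0.009
grasp_force: 0.0
```

Call:
carry_out(targets=[0, 0, 0.001, 0, 0, 0, 0, 0, 0, 0, 0, 0])

```text
t: 6.67
tcp_pos: [0.4782, -0.0127, 0.0516]
tool_rot: [-3.142, 0.0, -3.142]
ft_force: [-0.2, -1.0, 1.2]
grip_width: 0.006
grasp_force: 0.6
```

Call:
carry_out(targets=[0, 0, 0.001, 0, 0, 0, 0, 0, 0, 0, 0, 0])

```text
t: 6.83
tcp_pos: [0.4782, -0.0126, 0.0505]
tool_rot: [-3.141, 0.0, -3.141]
ft_force: [-0.3, 0.1, 1.5]
grip_width: 0.002
grasp_force: 0.9
```

Call:
carry_out(targets=[0, 0, 0.001, 0, 0, 0, 0, 0, 0, 0, 0, 0])

```text
t: 7.0
tcp_pos: [0.4782, -0.0126, 0.0495]
tool_rot: [-3.141, 0.0, -3.141]
ft_force: [-0.8, -0.7, 1.9]
grip_width: 0.007
grasp_force: 1.1
```

Call:
carry_out(targets=[0, 0, 0.001, 0, 0, 0, 0, 0, 0, 0, 0, 0])

```text
t: 7.17
tcp_pos: [0.4782, -0.0126, 0.0485]
tool_rot: [-3.141, 0.0, -3.141]
ft_force: [-1.3, -0.0, 2.9]
grip_width: 0.004
grasp_force: 1.4
```

Call:
carry_out(targets=[0, 0, 0.001, 0, 0, 0, 0, 0, 0, 0, 0, 0])

```text
t: 7.33
tcp_pos: [0.4782, -0.0126, 0.0476]
tool_rot: [-3.141, 0.0, -3.141]
ft_force: [-0.3, -0.2, 3.8]
grip_width: 0.005
grasp_force: 1.7
```

Call:
carry_out(targets=[0, 0, 0.001, 0, 0, 0, 0, 0, 0, 0, 0, 0])

```text
t: 7.5
tcp_pos: [0.4782, -0.0126, 0.0466]
tool_rot: [-3.141, 0.0, -3.141]
ft_force: [-1.0, -0.4, 3.2]
grip_width: 0.006
grasp_force: 1.9
```

Call:
carry_out(targets=[0, 0, 0.0006, 0, 0, 0, 0, 0, 0, 0, 0, 0])

```text
t: 7.67
tcp_pos: [0.4782, -0.0126, 0.046]
tool_rot: [-3.141, 0.0, -3.141]
ft_force: [-0.5, -0.9, 4.9]
grip_width: 0.005
grasp_force: 2.1
```

Call:
carry_out(targets=[0, 0, 0.0006, 0, 0, 0, 0, 0, 0, 0, 0, 0])

```text
t: 7.83
tcp_pos: [0.4783, -0.0126, 0.0458]
tool_rot: [-3.141, 0.0, -3.141]
ft_force: [-1.3, -1.2, 6.9]
grip_width: 0.005
grasp_force: 3.6
```

Call:
carry_out(targets=[0, 0, -0.03, 0, 0, 0, 0, 0, -0.04, 0, 0, 0, 0, 0, -0.036, 0, 0, 0])

```text
t: 8.08
tcp_pos: [0.4767, -0.0121, 0.1514]
tool_rot: [3.141, -0.003, -3.141]
ft_force: [0.3, -0.2, 0.7]
grip_width: 0.006
grasp_force: 0.0
```

Call:
carry_out(targets=[0.0019, -0.034, 0, 0, 0, 0, 0.0019, -0.034, 0, 0, 0, 0, 0.0019, -0.034, 0, 0, 0, 0, 0.0019, -0.034, 0, 0, 0, 0, 0.0019, -0.034, 0, 0, 0, 0, 0.0019, -0.034, 0, 0, 0, 0, 0.0019, -0.034, 0, 0, 0, 0, 0, 0, 0, 0, 0, 0, 0, 0, 0, 0, 0, 0])

```text
t: 8.83
tcp_pos: [0.4641, -0.2517, 0.1505]
tool_rot: [3.14, -0.001, 3.139]
ft_force: [-0.6, 0.4, 0.4]
grip_width: 0.006
grasp_force: 0.0
```

Run:
```python
from h import *
o=robot.get_obs(); print(o["t"],o["tcp_pos"],o["tool_rot"],o["ft_force"],o["grip_width"])
f=imaging.grab_frame("wrist"); np.save("wr3",f,allow_pickle=True); save(f,"wr3")
K,d=cam(f); X=np.array([.465,-.250,.052])-f["origin"]; c=rot(f["attitude"]).T@X; u=K@(c*[1,-1,-1]); u=u[:2]/u[2]; print(u)
for k,v in switch(f,int(u[0]),int(u[1])).items(): print(k,v)
```

```text
8.8333 [ 0.46411099 -0.25169082  0.15049064] [ 3.14043187e+00 -1.02331109e-03  3.13854706e+00] [-0.56940595  0.38594031  0.42884282] 0.0059454058690180615
[276.81814239 209.80240935]
cap [ 0.46519062 -0.24846485  0.052     ]
capcloud [ 0.46530968 -0.24844602  0.05154924]
px ((278.5, 210.0), 9.178879737854004)
rect ((466.1229248046875, -248.31602478027344), (31.71886444091797, 32.8035888671875), 89.0727310180664)
```

View pics/wr3.png

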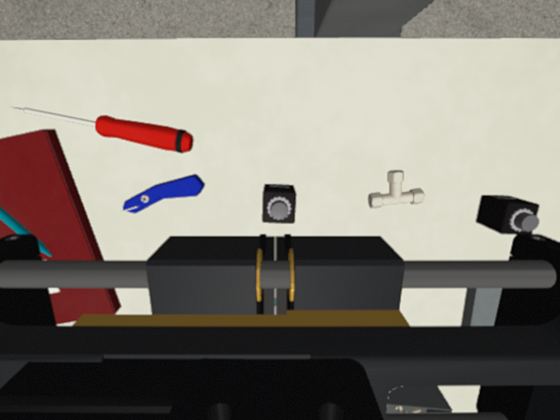

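The mid switch is soft too. The wrist view shows the near switch at (279,203), square to the tool, with the tee at (397,190) clear of it. I'm pressing the near one.

Call:
carry_out(targets=[-0.0005, 0.0015, 0.022, 0, 0, 0, -0.0005, 0.0015, 0.024, 0, 0, 0, 0, 0, 0.024, 0, 0, 0, 0, 0, 0.018, 0, 0, 0, 0, 0, 0.006, 0, 0, 0, 0, 0, 0.003, 0, 0, 0, 0, 0, 0, 0, 0, 0, 0, 0, 0, 0, 0, 0])

```text
t: 9.55
tcp_pos: [0.4667, -0.2476, 0.0555]
tool_rot: [-3.141, 0.001, -3.141]
ft_force: [-0.2, -0.4, 0.0]
grip_width: 0.006
grasp_force: 0.0
```

Call:
carry_out(targets=[0, 0, 0.001, 0, 0, 0, 0, 0, 0.001, 0, 0, 0, 0, 0, 0, 0, 0, 0])

```text
t: 9.8
tcp_pos: [0.4663, -0.2479, 0.0531]
tool_rot: [-3.141, 0.001, -3.141]
ft_force: [-0.8, 0.1, -0.9]
grip_width: 0.01
grasp_force: 0.0
```

Call:
carry_out(targets=[0, 0, 0.001, 0, 0, 0, 0, 0, 0, 0, 0, 0])

```text
t: 9.97
tcp_pos: [0.4663, -0.2479, 0.0518]
tool_rot: [-3.141, 0.001, -3.142]
ft_force: [-0.8, 0.1, 2.0]
grip_width: 0.001
grasp_force: 1.0
```

Call:
carry_out(targets=[0, 0, 0.001, 0, 0, 0, 0, 0, 0, 0, 0, 0])

```text
t: 10.13
tcp_pos: [0.4663, -0.2479, 0.0508]
tool_rot: [-3.141, 0.001, -3.141]
ft_force: [-0.1, 0.1, 3.7]
grip_width: 0.004
grasp_force: 1.8
```

Call:
carry_out(targets=[0, 0, 0.001, 0, 0, 0, 0, 0, 0, 0, 0, 0])

```text
t: 10.3
tcp_pos: [0.4663, -0.2479, 0.0497]
tool_rot: [-3.141, 0.001, -3.141]
ft_force: [1.2, -0.6, 3.7]
grip_width: 0.004
grasp_force: 2.1
```

Call:
carry_out(targets=[0, 0, 0.001, 0, 0, 0, 0, 0, 0, 0, 0, 0])

```text
t: 10.47
tcp_pos: [0.4662, -0.2479, 0.0485]
tool_rot: [-3.141, 0.001, -3.141]
ft_force: [1.9, -0.4, 4.0]
grip_width: 0.009
grasp_force: 2.0
```

Call:
carry_out(targets=[0, 0, 0.001, 0, 0, 0, 0, 0, 0, 0, 0, 0])

```text
t: 10.63
tcp_pos: [0.4659, -0.2477, 0.0472]
tool_rot: [-3.141, 0.0, -3.141]
ft_force: [1.0, -1.2, 3.1]
grip_width: 0.003
grasp_force: 1.4
```

Call:
carry_out(targets=[0, 0, 0.001, 0, 0, 0, 0, 0, 0, 0, 0, 0])

```text
t: 10.8
tcp_pos: [0.4656, -0.2474, 0.0459]
tool_rot: [3.141, -0.0, -3.141]
ft_force: [2.4, -1.2, 3.2]
grip_width: 0.003
grasp_force: 1.2
```

The grip force peaked mid-stroke and then fell, so the near switch breaks over. I'm finishing the stroke to the stop, then lifting and opening.

Call:
carry_out(targets=[0, 0, 0.0005, 0, 0, 0, 0, 0, 0, 0, 0, 0])

```text
t: 10.97
tcp_pos: [0.4657, -0.2475, 0.0458]
tool_rot: [3.141, -0.0, -3.141]
ft_force: [0.7, -0.3, 3.1]
grip_width: 0.003
grasp_force: 1.8
```

Call:
carry_out(targets=[0, 0, 0.0005, 0, 0, 0, 0, 0, 0, 0, 0, 0])

```text
t: 11.13
tcp_pos: [0.4658, -0.2476, 0.0457]
tool_rot: [3.141, -0.0, -3.141]
ft_force: [-0.9, -0.1, 7.1]
grip_width: 0.005
grasp_force: 3.4
```

Call:
carry_out(targets=[0, 0, -0.005, 0, 0, 0, 0, 0, -0.025, 0, 0, 0, 0, 0, -0.04, 0, 0, 0, 0, 0, -0.036, 0, 0, 0])

```text
t: 11.47
tcp_pos: [0.4642, -0.2463, 0.151]
tool_rot: [3.139, -0.004, -3.141]
ft_force: [1.2, -1.2, 0.3]
grip_width: 0.007
grasp_force: 0.0
```

Call:
carry_out(targets=[0, 0, 0, 0, 0, 0, 0, 0, 0, 0, 0, 0, 0, 0, 0, 0, 0, 0, 0, 0, 0, 0, 0, 0, 0, 0, 0, 0, 0, 0, 0, 0, 0, 0, 0, 0, 0, 0, 0, 0, 0, 0, 0, 0, 0, 0, 0, 0], grip=1)

```text
t: 12.13
tcp_pos: [0.4655, -0.2473, 0.1506]
tool_rot: [3.141, -0.001, -3.141]
ft_force: [-0.2, -0.8, 0.5]
grip_width: 0.527
grasp_force: 0.0
```

Run:
```python
from h import *
o=robot.get_obs(); print(o["t"],o["tcp_pos"],o["tool_rot"],o["ft_force"],o["grip_width"])
f=imaging.grab_frame("wrist"); np.save("wr4",f,allow_pickle=True); save(f,"wr4")
for k,v in switch(f,278,205).items(): print(k,v)
# block top edges in the picture: angle of the black top face
b=np.all(f["frame"]<60,axis=2); b[:165]=0;b[233:]=0;b[:,:240]=0;b[:,315:]=0
cs,_=cv2.findContours(b.astype(np.uint8),0,2); c=max(cs,key=cv2.contourArea); ys=c.reshape(-1,2); print(ys.min(0),ys.max(0))
for s in("L","R"):
    rows=range(200,218); e=[(np.flatnonzero(b[r])[0 if s=="L" else -1],r) for r in rows if b[r].any()]
    Q=plane(f,e,.04); p=np.polyfit(Q[:,0],Q[:,1],1); print(s,"y edge",np.median(Q[:,1]),"slope deg",np.degrees(np.arctan(p[0])))
```

```text
12.1333 [ 0.46554823 -0.24732364  0.15064742] [ 3.14084688e+00 -9.95034820e-04 -3.14136294e+00] [-0.20481339 -0.76244277  0.47387578] 0.5269852100826147
cap [ 0.4650905  -0.24861032  0.052     ]
capcloud [ 0.46547705 -0.24824346  0.0515615 ]
px ((273.5949401855469, 208.35443115234375), 9.363293647766113)
rect ((466.1925048828125, -248.5195770263672), (32.002445220947266, 32.288330078125), 87.36882019042969)
[259 184] [290 220]
L y edge -0.26257217109609066 slope deg -0.7116513464583933
R y edge -0.23398917652148266 slope deg -1.8236401554907027
```

Call:
carry_out(targets=[0, -0.001, 0.02, 0, 0, 0, 0, 0, 0.03, 0, 0, 0, 0, 0, 0.03, 0, 0, 0, 0, 0, 0.03, 0, 0, 0, 0, 0, 0.0155, 0, 0, 0, 0, 0, 0.005, 0, 0, 0, 0, 0, 0, 0, 0, 0, 0, 0, 0, 0, 0, 0], grip=0.7)

```text
t: 12.85
tcp_pos: [0.4664, -0.249, 0.0216]
tool_rot: [-3.141, 0.001, -3.141]
ft_force: [-0.1, 0.5, 0.1]
grip_width: 0.704
grasp_force: 0.0
```

Call:
carry_out(targets=[0, 0, 0, 0, 0, 0, 0, 0, 0, 0, 0, 0, 0, 0, 0, 0, 0, 0, 0, 0, 0, 0, 0, 0, 0, 0, 0, 0, 0, 0, 0, 0, 0, 0, 0, 0, 0, 0, 0, 0, 0, 0, 0, 0, 0, 0, 0, 0], grip=0.2)

```text
t: 13.52
tcp_pos: [0.4661, -0.2486, 0.0213]
tool_rot: [-3.141, 0.0, -3.141]
ft_force: [-1.4, 1.8, 4.9]
grip_width: 0.365
grasp_force: 29.7
```

Gripped at 31.8 mm opening. I'm lifting and carrying it to just beyond the nest for a close look.

Call:
carry_out(targets=[0, 0, -0.01, 0, 0, 0, 0, 0, -0.025, 0, 0, 0, 0, 0, -0.035, 0, 0, 0, 0, 0, -0.035, 0, 0, 0, 0, 0, -0.025, 0, 0, 0])

```text
t: 13.93
tcp_pos: [0.4664, -0.249, 0.1541]
tool_rot: [-3.14, 0.002, -3.141]
ft_force: [0.4, -1.4, -0.8]
grip_width: 0.365
grasp_force: 29.7
```

Call:
carry_out(targets=[-0.0177, 0.0302, 0, 0, 0, 0, -0.0177, 0.0302, 0, 0, 0, 0, -0.0177, 0.0302, 0, 0, 0, 0, -0.0177, 0.0302, 0, 0, 0, 0, -0.0177, 0.0302, 0, 0, 0, 0, -0.0177, 0.0302, 0, 0, 0, 0, -0.0177, 0.0302, 0, 0, 0, 0, -0.0177, 0.0302, 0, 0, 0, 0, -0.0177, 0.0302, 0, 0, 0, 0, 0, 0, 0, 0, 0, 0])

```text
t: 14.77
tcp_pos: [0.627, 0.0288, 0.1511]
tool_rot: [3.139, 0.002, -3.137]
ft_force: [-0.4, -1.6, -0.7]
grip_width: 0.365
grasp_force: 29.7
```

Call:
carry_out(targets=[0, 0, 0, 0, 0, 0, 0, 0, 0, 0, 0, 0, 0, 0, 0, 0, 0, 0])

```text
t: 15.02
tcp_pos: [0.6244, 0.0223, 0.1507]
tool_rot: [-3.141, -0.001, 3.141]
ft_force: [-0.1, -0.2, -1.1]
grip_width: 0.368
grasp_force: 29.7
```

Run:
```python
from h import *
o=robot.get_obs(); print(o["t"],o["tcp_pos"],o["tool_rot"],o["ft_force"],o["grip_width"],o["grasp_force"])
f=imaging.grab_frame("wrist"); np.save("wr5",f,allow_pickle=True); save(f,"wr5")
K,d=cam(f); X=np.array([.5965,.023,.016])-f["origin"]; c=rot(f["attitude"]).T@X; u=K@(c*[1,-1,-1]); u=u[:2]/u[2]; print(u)
P=cloud(f); u,v=u.astype(int); z=P[...,2]
b=((z>-.002)&(z<.0105)).astype(np.uint8); b[:v-40]=0;b[v+40:]=0;b[:,:u-40]=0;b[:,u+40:]=0
k,l,s,cc=cv2.connectedComponentsWithStats(b); print(s,cc)
```

```text
15.0167 [0.62440832 0.02226802 0.15066052] [-3.14123015e+00 -8.84060002e-04  3.14088578e+00] [-0.09362303 -0.15314074 -1.05680862] 0.3676960439300052 29.68089133501053
[275.8383231  172.67698169]
[[     0      0    560    420 234049]
 [   263    157     35     34   1151]] [[279.49518691 209.67736671]
 [280.47871416 173.43353606]]
```

View pics/wr5.png

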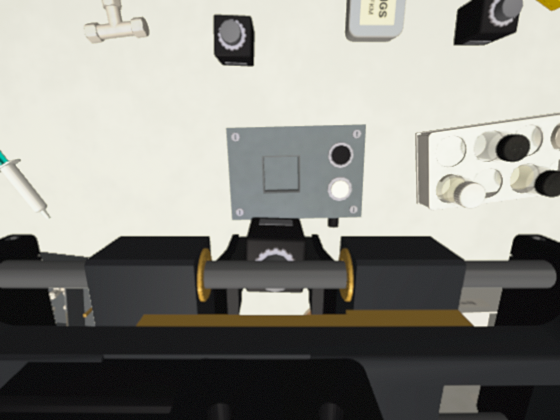

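The wrist view shows the nest square at (280,173) in the panel at about (297,170), with the held switch at (275,255) between the fingers. I'm measuring the nest centre and the held cap with the same camera.

Run:
```python
from h import *
f=np.load("wr5.npy",allow_pickle=True).item(); P=cloud(f); z=P[...,2]
m=(z<.0105)&(z>-.002); m[:145]=0;m[200:]=0;m[:,:250]=0;m[:,310:]=0
q=P[m]; r=cv2.minAreaRect((q[:,:2]*1000).astype(np.float32)); print("floor cloud",r,np.median(q,0), q.min(0),q.max(0))
# gradient edges of pocket at z=.016 rim
c=cv2.cvtColor(f["frame"][145:205,250:312],cv2.COLOR_RGB2GRAY)
cv2.imwrite("pics/nest.png",cv2.resize(c,None,fx=9,fy=9,interpolation=cv2.INTER_CUBIC))
# panel outline
m=(z>.012)&(z<.019); k,l,s,cc=cv2.connectedComponentsWithStats(m.astype(np.uint8)); i=l[150,260]; q=P[l==i]
print("panel",cv2.minAreaRect((q[:,:2]*1000).astype(np.float32)))
# held switch
T=np.array([.6244,.0223,.1507])
m=np.zeros(z.shape,bool); m[215:300,250:305]=1
h=P[m&(z>.176)&(z<.192)]; print("cap pts",len(h), np.median(h,0)-T,h.min(0)-T,h.max(0)-T)
print(np.round((P[240:296:6,275]-T)*1000,1))
```

```text
floor cloud ((598.8794555664062, 27.742097854614258), (34.34033203125, 35.08842468261719), 1.0276196002960205) [0.59871176 0.02748818 0.00375596] [0.58187159 0.00992046 0.00110702] [0.61627225 0.04552453 0.01043633]
panel ((603.497802734375, 43.01484680175781), (105.66834259033203, 136.37742614746094), 1.3847861289978027)
cap pts 80 [ 0.00648394 -0.00042337  0.02974719] [-0.00866345 -0.00513067  0.02543419] [0.00894707 0.00430452 0.03196455]
[[-1.430e+01 -2.000e-01  1.690e+01]
 [-1.150e+01 -2.000e-01  1.820e+01]
 [-9.000e+00 -2.000e-01  2.020e+01]
 [-8.200e+00 -2.000e-01  2.580e+01]
 [-3.290e+01 -2.000e-01  8.410e+01]
 [-3.180e+01 -2.000e-01  8.560e+01]
 [-3.010e+01 -2.000e-01  8.600e+01]
 [-2.910e+01 -2.000e-01  8.760e+01]
 [-2.700e+01 -2.000e-01  8.720e+01]
 [ 1.193e+02 -1.000e-01 -1.517e+02]]
```

View pics/nest.png

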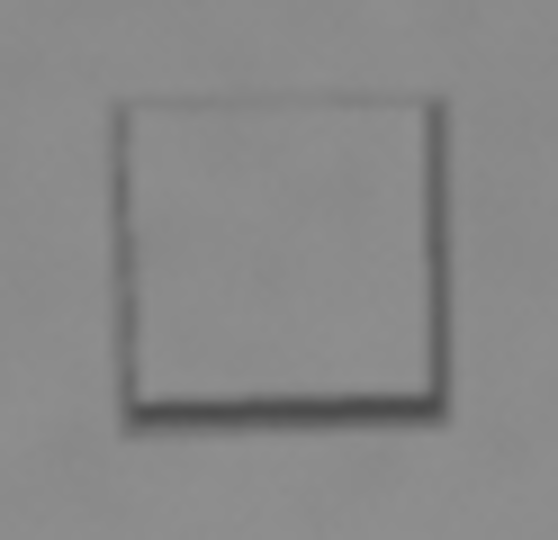

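The nest crop shows the pocket as a near-square whose floor edges run from about (133,107) to (430,402), turned about 1°. The centre is at (0.599, 0.028) and the size checks out at 34.3 x 35.1 mm. I'm moving over it and down to a hover.

Call:
carry_out(targets=[0.0127, 0.0028, 0, 0, 0, -1.2, 0.0127, 0.0028, 0.02, 0, 0, 0, 0, 0, 0.03, 0, 0, 0, 0, 0, 0.03, 0, 0, 0, 0, 0, 0.02, 0, 0, 0, 0, 0, 0, 0, 0, 0, 0, 0, 0, 0, 0, 0, 0, 0, 0, 0, 0, 0])

```text
t: 15.73
tcp_pos: [0.6007, 0.0278, 0.0526]
tool_rot: [-3.141, 0.002, -3.121]
ft_force: [0.9, 0.8, -0.6]
grip_width: 0.361
grasp_force: 29.7
```

Run:
```python
from h import *
o=robot.get_obs(); print(o["t"],o["tcp_pos"],o["tool_rot"],o["ft_force"],o["grip_width"],o["grasp_force"])
f=imaging.grab_frame("scene"); np.save("sc6",f,allow_pickle=True)
c=f["frame"][150:250,250:350]; cv2.imwrite("pics/sc6.png",cv2.resize(c,None,fx=6,fy=6,interpolation=cv2.INTER_CUBIC)[...,::-1])
```

```text
15.7333 [0.60071938 0.02779263 0.05255053] [-3.14128962e+00  2.21123617e-03 -3.12144481e+00] [ 0.90985496  0.76639688 -0.59770943] 0.3611730054161706 29.681097865104675
```

Call:
carry_out(targets=[0, 0, 0.006, 0, 0, 0, 0, 0, 0.005, 0, 0, 0, 0, 0, 0, 0, 0, 0, 0, 0, 0, 0, 0, 0, 0, 0, 0, 0, 0, 0])

```text
t: 16.2
tcp_pos: [0.5996, 0.0287, 0.0399]
tool_rot: [3.142, -0.0, -3.12]
ft_force: [0.5, -0.4, -0.3]
grip_width: 0.368
grasp_force: 29.7
```

Call:
carry_out(targets=[0, 0, 0.002, 0, 0, 0, 0, 0, 0.002, 0, 0, 0, 0, 0, 0, 0, 0, 0])

```text
t: 16.45
tcp_pos: [0.6003, 0.0285, 0.0371]
tool_rot: [-3.141, 0.001, -3.12]
ft_force: [-3.5, 0.2, 6.2]
grip_width: 0.366
grasp_force: 29.8
```

Call:
carry_out(targets=[0, 0, 0.001, 0, 0, 0, 0, 0, 0.001, 0, 0, 0, 0, 0, 0, 0, 0, 0])

```text
t: 16.7
tcp_pos: [0.6003, 0.0285, 0.0367]
tool_rot: [-3.141, 0.001, -3.12]
ft_force: [-9.1, -0.6, 18.2]
grip_width: 0.36
grasp_force: 29.8
```

It landed on the +x chamfer: the push is toward −x. I'm backing off and shifting −x by 2.5 mm.

Call:
carry_out(targets=[0, 0, -0.003, 0, 0, 0, 0.0013, 0, -0.001, 0, 0, 0, 0.0012, 0, 0, 0, 0, 0, 0, 0, 0, 0, 0, 0, 0, 0, 0, 0, 0, 0])

```text
t: 17.12
tcp_pos: [0.5966, 0.0286, 0.0372]
tool_rot: [3.141, -0.001, -3.12]
ft_force: [-0.3, 0.7, -1.0]
grip_width: 0.362
grasp_force: 29.8
```

Call:
carry_out(targets=[0, 0, 0.002, 0, 0, 0, 0, 0, 0.001, 0, 0, 0, 0, 0, 0, 0, 0, 0])

```text
t: 17.37
tcp_pos: [0.5968, 0.0286, 0.0342]
tool_rot: [3.141, -0.001, -3.12]
ft_force: [-0.4, -0.8, -1.3]
grip_width: 0.364
grasp_force: 29.8
```

Call:
carry_out(targets=[0, 0, 0.001, 0, 0, 0, 0, 0, 0.001, 0, 0, 0, 0, 0, 0, 0, 0, 0])

```text
t: 17.62
tcp_pos: [0.5969, 0.0286, 0.0325]
tool_rot: [3.142, -0.0, -3.12]
ft_force: [-0.2, 0.6, -0.6]
grip_width: 0.366
grasp_force: 29.8
```

It has entered the pocket freely, so I'm continuing down to the floor.

Call:
carry_out(targets=[0, 0, 0.002, 0, 0, 0, 0, 0, 0.002, 0, 0, 0, 0, 0, 0.001, 0, 0, 0, 0, 0, 0, 0, 0, 0])

```text
t: 17.95
tcp_pos: [0.5968, 0.0286, 0.0274]
tool_rot: [3.142, -0.001, -3.12]
ft_force: [-0.0, -0.2, -1.3]
grip_width: 0.366
grasp_force: 29.8
```

Call:
carry_out(targets=[0, 0, 0.001, 0, 0, 0, 0, 0, 0, 0, 0, 0])

```text
t: 18.12
tcp_pos: [0.597, 0.0286, 0.0267]
tool_rot: [-3.142, -0.0, -3.12]
ft_force: [-0.5, -0.1, -0.5]
grip_width: 0.362
grasp_force: 29.8
```

Call:
carry_out(targets=[0, 0, 0.001, 0, 0, 0, 0, 0, 0, 0, 0, 0])

```text
t: 18.28
tcp_pos: [0.5971, 0.0286, 0.0257]
tool_rot: [3.142, -0.0, -3.12]
ft_force: [-0.5, 1.1, -1.2]
grip_width: 0.36
grasp_force: 29.8
```

Call:
carry_out(targets=[0, 0, 0.0007, 0, 0, 0, 0, 0, 0, 0, 0, 0])

```text
t: 18.45
tcp_pos: [0.5973, 0.0286, 0.0253]
tool_rot: [-3.142, 0.0, -3.12]
ft_force: [-0.0, -0.3, -1.0]
grip_width: 0.364
grasp_force: 29.8
```

Call:
carry_out(targets=[0, 0, 0.0006, 0, 0, 0, 0, 0, 0, 0, 0, 0])

```text
t: 18.62
tcp_pos: [0.5973, 0.0286, 0.0253]
tool_rot: [-3.142, 0.0, -3.12]
ft_force: [-2.1, 1.0, 3.4]
grip_width: 0.365
grasp_force: 29.8
```

The floor was met at TCP z = 0.0253, exactly the seated height. Releasing, lifting, shutting the fingers, then checking.

Call:
carry_out(targets=[0, 0, 0, 0, 0, 0, 0, 0, 0, 0, 0, 0, 0, 0, 0, 0, 0, 0, 0, 0, 0, 0, 0, 0, 0, 0, 0, 0, 0, 0], grip=0.6)

```text
t: 19.03
tcp_pos: [0.5971, 0.0285, 0.0244]
tool_rot: [3.142, -0.0, -3.12]
ft_force: [0.8, 0.0, -0.2]
grip_width: 0.579
grasp_force: 0.0
```

Call:
carry_out(targets=[0, 0, -0.01, 0, 0, 0, 0, 0, -0.025, 0, 0, 0, 0, 0, -0.035, 0, 0, 0, 0, 0, -0.035, 0, 0, 0, 0, 0, -0.022, 0, 0, 0])

```text
t: 19.45
tcp_pos: [0.5987, 0.0285, 0.1563]
tool_rot: [-3.141, 0.005, -3.12]
ft_force: [0.8, 0.4, 1.2]
grip_width: 0.602
grasp_force: 0.0
```

Call:
carry_out(targets=[0, 0, 0, 0, 0, 0, 0, 0, 0, 0, 0, 0, 0, 0, 0, 0, 0, 0, 0, 0, 0, 0, 0, 0, 0, 0, 0, 0, 0, 0, 0, 0, 0, 0, 0, 0, 0, 0, 0, 0, 0, 0, 0, 0, 0, 0, 0, 0, 0, 0, 0, 0, 0, 0], grip=0)

```text
t: 20.2
tcp_pos: [0.597, 0.0286, 0.1512]
tool_rot: [3.142, -0.001, -3.12]
ft_force: [-0.3, -0.7, 0.3]
grip_width: 0.036
grasp_force: 0.0
```

Run:
```python
from h import *
o=robot.get_obs(); print(o["t"],o["tcp_pos"],o["tool_rot"],o["ft_force"],o["grip_width"],o["grasp_force"])
f=imaging.grab_frame("wrist"); np.save("wr7",f,allow_pickle=True); save(f,"wr7")
P=cloud(f); z=P[...,2]; S=P[165:234,245:315].reshape(-1,3)
for lo,hi in((.0505,.062),(.04,.049)):
    q=S[(S[:,2]>lo)&(S[:,2]<hi)]; print(lo,len(q),np.median(q,0),q.min(0),q.max(0))
q=S[(S[:,2]>.041)&(S[:,2]<.047)]; A=np.c_[q[:,:2]-q[:,:2].mean(0),np.ones(len(q))]; print("tilt",np.linalg.lstsq(A,q[:,2],rcond=None)[0])
```

```text
20.2 [0.59699101 0.02856622 0.15119347] [ 3.14156139e+00 -5.71622123e-04 -3.12040238e+00] [-0.30981914 -0.68990509  0.34289636] 0.036415528132238945 0.0
0.0505 273 [0.5966327  0.02775214 0.05554934] [0.58907351 0.02021867 0.05070223] [0.60513603 0.03579457 0.058172  ]
0.04 827 [0.59322537 0.02790693 0.04371067] [0.58135359 0.0123094  0.04031902] [0.6132302  0.04400051 0.04834305]
tilt [-0.0007637   0.00301538  0.04384728]
```

View pics/wr7.png

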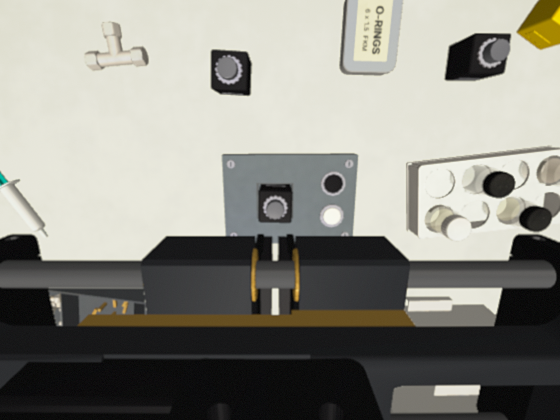

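The wrist view shows the switch at (275,204) level in the nest: the block top is at 43.8 mm, the cap top at about 55.6 mm and there's no tilt. The bystanders look untouched. Now the final press.

Call:
carry_out(targets=[0, 0, 0.022, 0, 0, 0, 0, 0, 0.024, 0, 0, 0, 0, 0, 0.024, 0, 0, 0, 0, 0, 0.016, 0, 0, 0, 0, 0, 0.005, 0, 0, 0, 0, 0, 0, 0, 0, 0, 0, 0, 0, 0, 0, 0, 0, 0, 0, 0, 0, 0])

```text
t: 20.92
tcp_pos: [0.5984, 0.0285, 0.0622]
tool_rot: [-3.141, 0.003, -3.12]
ft_force: [0.1, 0.7, -0.3]
grip_width: 0.004
grasp_force: 0.0
```

Call:
carry_out(targets=[0, 0, 0.001, 0, 0, 0, 0, 0, 0.001, 0, 0, 0, 0, 0, 0, 0, 0, 0])

```text
t: 21.17
tcp_pos: [0.5975, 0.0285, 0.0592]
tool_rot: [-3.141, 0.001, -3.12]
ft_force: [-1.5, 0.5, 0.9]
grip_width: 0.005
grasp_force: 0.0
```

Call:
carry_out(targets=[0, 0, 0.001, 0, 0, 0, 0, 0, 0, 0, 0, 0])

```text
t: 21.33
tcp_pos: [0.5971, 0.0286, 0.0576]
tool_rot: [-3.142, 0.0, -3.12]
ft_force: [-0.4, -0.3, 0.5]
grip_width: 0.008
grasp_force: 0.0
```

Call:
carry_out(targets=[0, 0, 0.001, 0, 0, 0, 0, 0, 0, 0, 0, 0])

```text
t: 21.5
tcp_pos: [0.5971, 0.0286, 0.0564]
tool_rot: [-3.142, 0.0, -3.12]
ft_force: [-0.2, -0.2, -0.1]
grip_width: 0.004
grasp_force: 0.3
```

Call:
carry_out(targets=[0, 0, 0.001, 0, 0, 0, 0, 0, 0, 0, 0, 0])

```text
t: 21.67
tcp_pos: [0.5972, 0.0286, 0.0556]
tool_rot: [-3.142, 0.0, -3.12]
ft_force: [-0.2, 0.5, 1.9]
grip_width: 0.008
grasp_force: 1.2
```

Call:
carry_out(targets=[0, 0, 0.001, 0, 0, 0, 0, 0, 0, 0, 0, 0])

```text
t: 21.83
tcp_pos: [0.5972, 0.0286, 0.0547]
tool_rot: [-3.142, 0.0, -3.12]
ft_force: [-1.5, 0.6, 3.0]
grip_width: 0.007
grasp_force: 1.8
```

Call:
carry_out(targets=[0, 0, 0.001, 0, 0, 0, 0, 0, 0, 0, 0, 0])

```text
t: 22.0
tcp_pos: [0.5973, 0.0286, 0.0537]
tool_rot: [-3.142, 0.0, -3.12]
ft_force: [-0.7, -0.1, 4.3]
grip_width: 0.005
grasp_force: 2.1
```

Call:
carry_out(targets=[0, 0, 0.001, 0, 0, 0, 0, 0, 0, 0, 0, 0])

```text
t: 22.17
tcp_pos: [0.5972, 0.0286, 0.0526]
tool_rot: [-3.142, 0.0, -3.12]
ft_force: [-0.3, -0.4, 4.1]
grip_width: 0.002
grasp_force: 2.0
```

Call:
carry_out(targets=[0, 0, 0.001, 0, 0, 0, 0, 0, 0, 0, 0, 0])

```text
t: 22.33
tcp_pos: [0.5972, 0.0286, 0.0514]
tool_rot: [-3.142, 0.0, -3.12]
ft_force: [0.0, 0.1, 3.3]
grip_width: 0.007
grasp_force: 1.5
```

Call:
carry_out(targets=[0, 0, 0.001, 0, 0, 0, 0, 0, 0, 0, 0, 0])

```text
t: 22.5
tcp_pos: [0.5971, 0.0286, 0.0502]
tool_rot: [-3.142, 0.0, -3.12]
ft_force: [0.3, -0.4, 0.7]
grip_width: 0.003
grasp_force: 0.6
```

Call:
carry_out(targets=[0, 0, 0.0005, 0, 0, 0, 0, 0, 0, 0, 0, 0])

```text
t: 22.67
tcp_pos: [0.5972, 0.0286, 0.0499]
tool_rot: [-3.142, 0.0, -3.12]
ft_force: [1.2, -0.0, 1.8]
grip_width: 0.006
grasp_force: 0.7
```

Call:
carry_out(targets=[0, 0, 0.0005, 0, 0, 0, 0, 0, 0, 0, 0, 0])

```text
t: 22.83
tcp_pos: [0.5972, 0.0286, 0.0498]
tool_rot: [3.142, 0.0, -3.12]
ft_force: [-0.4, 0.8, 4.3]
grip_width: 0.002
grasp_force: 2.0
```

It snapped again and the stop is just reached. One small step to be sure, then I lift away.

Call:
carry_out(targets=[0, 0, 0.0004, 0, 0, 0, 0, 0, 0, 0, 0, 0])

```text
t: 23.0
tcp_pos: [0.5973, 0.0286, 0.0497]
tool_rot: [-3.141, 0.0, -3.12]
ft_force: [-1.9, 0.4, 5.1]
grip_width: 0.004
grasp_force: 3.1
```

Call:
carry_out(targets=[0, 0, -0.005, 0, 0, 0, 0, 0, -0.02, 0, 0, 0, 0, 0, -0.04, 0, 0, 0, 0, 0, -0.04, 0, 0, 0, 0, 0, 0, 0, 0, 0, 0, 0, 0, 0, 0, 0, 0, 0, 0, 0, 0, 0])

```text
t: 23.58
tcp_pos: [0.5967, 0.0286, 0.1537]
tool_rot: [3.142, -0.001, -3.12]
ft_force: [-0.5, 0.5, -0.9]
grip_width: 0.003
grasp_force: 0.0
```

Run:
```python
from h import *
o=robot.get_obs(); print(o["t"],o["tcp_pos"],o["ft_force"],o["dq"].round(3))
f=imaging.grab_frame("wrist"); P=cloud(f); S=P[165:234,245:315].reshape(-1,3)
q=S[(S[:,2]>.041)&(S[:,2]<.047)]; A=np.c_[q[:,:2]-q[:,:2].mean(0),np.ones(len(q))]; print("top z, tilt",np.linalg.lstsq(A,q[:,2],rcond=None)[0])
q=S[S[:,2]>.0505]; print("cap",np.median(q,0))
print(robot.job_done())
```

```text
23.5833 [0.5966502  0.02857781 0.15370658] [-0.52671638  0.48379646 -0.87133136] [-0.001  0.028  0.028 -0.001 -0.001 -0.002]
top z, tilt [0.00501848 0.00325621 0.04382141]
cap [0.59668937 0.02838277 0.0556079 ]
the job is handed in; nothing more can be done
None
```

The switch nearest the scene camera was the one that snaps; it is seated level and fully home in the nest, snapped again when its cap was pressed right down there, and the job is handed in at about 24 s with the soft switches, tee and tin left in place.

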